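# Roll the red castor wheel up the display ramp to its stop

### The job

Two small castor wheels sit at the bottom of a two-lane display ramp on the tool stall. With the fingertips, slowly push the red wheel up its own lane and over the hump, so that it rests against the yellow stop at the top and cannot roll back, then take the hand away. Never lift, tip over or flick the wheel; leave the grey wheel at the bottom, and do not disturb the socket, the can or the screwdriver beside the ramp.

Things in the scene. Friction and masses are not known exactly. Their poses are not given: they have to be found in the camera images.
- ramp: Fixed two-lane gutter, 292 x 130 mm, aluminium floor, blue walls. Origin on the table under its middle; x uphill along the lanes, y across (left looking uphill), z up. Lane centre lines at y = +40 and -40 mm; lanes 40 mm wide between 5 mm walls standing 12 mm over the floor. Floor: straight 7 deg rise from x = -150, z = 20 to the hump, then straight 9 deg fall to the stop at x = 130, z = 32 mm.
- ramp_slope (a point): Foot of the rising floor, midway between the lanes, at the inner face of the low blue lip: ramp frame x = -150, y = 0, z = 20 mm. Its x axis points up the 7 deg slope, z square off the floor (a wheel's centre is 30 mm off it). The lip, across both lanes, is 6 mm thick and its top is at ramp z = 32 mm. A wheel let go below the hump rolls back to it.
- ramp_hump (a point): Hump, the highest line of the floor, midway between the lanes: ramp frame x = 50, y = 0, z = 44.6 mm. A wheel whose centre is past it rolls by itself to the stop and stays there.
- ramp_stop (a point): Middle of the top edge of the yellow stop plate across the top end of both lanes: ramp frame x = 130 (inner face), y = 0, z = 80 mm; 6 mm thick. A wheel resting against it has its centre at x = 100, z = 67 mm.
- red_wheel: Red castor wheel of smooth, slippery nylon with a steel hub, 60 mm diameter, 34 mm wide, about 200 g, free to roll. Origin at its centre; y is its axle, which lies across the lane. It starts at rest against the low lip of one lane (either one), centre at x = -128 mm, z = 53 mm in the ramp's frame.
- grey_wheel: Grey castor wheel of the same size and form, origin at its centre, at rest against the low lip of the other lane, level with the red one. To be left there.
- socket: Bystander: bright steel socket, a plain cylinder of 32 mm diameter and 60 mm height, standing loose on the table beside the ramp. Origin at the centre of its underside.
- spray_can: Bystander: green can, 54 mm diameter, 130 mm high, standing loose on the table beside the ramp. Origin at the centre of its underside.
- screwdriver: Bystander: orange-handled screwdriver, 200 mm long, lying loose on the table beside the ramp. Its x axis runs along it, from handle to blade; origin at mid-length, on the underside.
Things that resemble listed ones, but are neither listed nor needed, are in the scene too. What is shaped like the red_wheel but green is not meant.

How it is judged:
On the way:
1. the red wheel is on its way up the slope, on the lane's floor, short of the hump (x of red_wheel in the frame of ramp between -0.08 and 0.045 m and z of red_wheel in the frame of ramp_slope below 0.036 m and (y of red_wheel in the frame of ramp between 0.033 and 0.047 m or y of red_wheel in the frame of ramp between -0.047 and -0.033 m)), for 0.1 s.
At the end, for the whole second after the job is handed in: The red wheel lies at rest (under 20 mm/s) on the floor of a lane against the yellow stop (centre 92 to 106 mm along the ramp, within 7 mm of its resting height and of the lane's centre line, axle level within 10 deg); the grey wheel is still at the bottom against the lip (x of red_wheel in the frame of ramp between 0.092 and 0.106 m and z of red_wheel in the frame of ramp between 0.06 and 0.074 m and (y of red_wheel in the frame of ramp between 0.033 and 0.047 m or y of red_wheel in the frame of ramp between -0.047 and -0.033 m) and angle between red_wheel's own y axis and vertical between 1.4 and 1.74 rad and linear speed of red_wheel below 0.02 m/s and x of grey_wheel in the frame of ramp below -0.116 m and z of grey_wheel in the frame of ramp below 0.06 m); the robot touches nothing.
It fails at once if the red wheel is lifted 10 mm or more off the rising floor (or off the hump's height) (z of red_wheel in the frame of ramp_slope above 0.04 m or z of red_wheel in the frame of ramp above 0.086 m).
It fails at once if the red wheel is tipped over (axle more than 20 deg from level) (angle between red_wheel's own y axis and vertical below 1.22 rad or angle between red_wheel's own y axis and vertical above 1.92 rad).
It fails at once if the red wheel is flicked (faster than 0.6 m/s) (linear speed of red_wheel above 0.6 m/s).
It fails at once if the grey wheel is moved more than 15 mm (distance of grey_wheel from where it was at the start of the episode above 0.015 m).
It fails at once if the socket, the can or the screwdriver is moved more than 20 mm (distance of any of socket, spray_can, screwdriver from where it was at the start of the episode above 0.02 m).
It also fails if it takes over 40 s, if anything falls off the work surface, if the arm or the gripper's body presses on something with over 40 N, if the wrist force passes 120 N, or if a joint passes its speed limit or range.

### The arm

A 6-joint arm with a two-finger parallel gripper is mounted at the origin on the work surface. World frame = base frame: x ahead of the robot, y to its left, z up, the work surface at z = 0. Lengths are in m, angles in rad, forces in N, time in s.
With the tool pointing down it reaches from about 0.3 to 0.875 m from the base axis. Payload 6.4 kg.
Tool frame: the origin (TCP) lies at the very end of the fingers, on their centre line; the grasp point (between the pads) lies 19 mm behind it; z points along the fingers, y is the direction in which the jaws open and shut (so a half turn about z gives the same grasp; the last joint's range is limited). The gripper opens to 85 mm and grips with 20 to 120 N. Pads are 22 mm wide; open, the fingers measure 114 mm over their backs; the gripper's body (76 mm by 85 mm) begins 54 mm behind the grasp point. The pads swing forward as they close: fully open they stand 13 mm farther back than shut.
Start: joints at [-0.206, 0.181, 1.607, -0, 1.354, -0.206], TCP at [0.575, 0, 0.231] pointing down, gripper open.
Joint ranges: [-2.99, 2.99], [-0.89, 2.07], [0.3, 2.58], [-1.14, 4.28], [0, 2.63], [-3.12, 3.12]. Speed limits (rad/s): [2.57, 2.57, 3.01, 3.14, 3.14, 3.14].

### API

Orientations are given as a unit quaternion [w, x, y, z].
In Python, from bench import telemetry, imaging, ctrl gives the robot as it stands.
- The arm moves only by the shell command python3 -m pendant 'ROWS' [OPENING]. ROWS is JSON, a list that holds one entry, the list of rows, each a list of 6 numbers: the shift along the tool's x, y, z in units of 200 mm (1.0 is 200 mm), then the turn, a rotation vector about the tool's x, y, z in units of pi rad (1.0 is pi rad). In form: [[[tx, ty, tz, rx, ry, rz], ...]]. A call has 1 to 12 rows; each row shifts and turns the pose as measured when the row begins, along the tool's axes as they then stand; what a row does not reach is not made up. A row lasts 1/8 s, in which the tool goes at most 62.5 mm and 10.7 degrees, less where a joint would pass 70% of its speed; a pose out of reach is approached as far as the arm can. A call with a number of a shift or a turn outside -1 to 1 is refused whole. A call with a gripper value outside its range is refused whole. OPENING is the closure, from 0 (fully open) to 1 (shut), set as the call begins (- or left out, the last holds). The fingers move at their own pace and stop on an object; the grip force is fixed at half the most. Time passes only in rows, so rows that do not move let the fingers close. It gives the time, the measured TCP pose, the force and the opening at its end, in the units of the state.
- telemetry.get_obs(): the state, without advancing time (a new reading comes with each control period).
- imaging.camera(name): name is "scene" or "side" or "wrist"; returns a dict with "pixels" (420x560x3 uint8, blue, green, red), "vfov" (degrees; the focal length in pixels is half the picture's height over the tangent of half this angle, whatever the lens; pixels are square), "cx", "cy" (the principal point, pixels), "distortion" ([k1, k2, p1, p2, k3] as OpenCV has them; the pictures are not rectified), "R" (3x3) and "t" (3): a world point X has camera coordinates R X + t. Camera axes: x right, y down, z forward; pixel columns grow to the right and rows downward; lengths in m; the calibration is good to about 2 mm. A picture is of the moment at which its call begins. There is no depth.
- ctrl.hand_in(): hands the job in, once; it reports no verdict.
The state is a dict: "time_s": time; "q": joint angles; "dq": joint speeds; "joint_efforts": joint torques, N m; "eef_pos": TCP position; "eef_rot": TCP orientation; "wrist_force": force on the tool from outside, world axes, zero at the start; "torque": the same for the moment, N m; "opening": opening from 0.0 (shut) to 1.0 (fully open).
Only numpy, scipy, OpenCV 4.12 (cv2) and the standard library are available. Lean on these libraries where they do the work, as an engineer would, in place of code of your own. Each camera call takes 0.05 s, during which the arm holds its last target.

## Working session

There is one attempt and no reset: what is moved stays moved. The work goes in short steps, Python scripts to look and compute and a shell command to move; the robot and the scene stay as the last step left them, time stands still between calls to the robot, and variables do not carry over. Pictures are saved under pics/ and viewed, and the job is handed in when it is done.

```bash
ls; mkdir -p pics; python3 - <<'E'
from bench import telemetry, imaging
import cv2
print(telemetry.get_obs())
for n in ["scene","side","wrist"]:
    c=imaging.camera(n); cv2.imwrite(f"pics/{n}0.png",c["pixels"]); print(n,{k:(v.tolist() if hasattr(v,'tolist') else v) for k,v in c.items() if k!="pixels"})
E
```

```text
pics
{'time_s': 0.0, 'q': array([-2.06346860e-01,  1.81514201e-01,  1.60800541e+00, -1.24851681e-05,
        1.35375725e+00, -2.06279183e-01]), 'dq': array([-1.01183441e-03, -6.95205439e-05,  7.89773762e-04,  6.08738638e-04,
        3.59169255e-04, -2.55921868e-04]), 'joint_efforts': array([ 3.41415571e-04, -4.44869328e+01, -3.51340663e+01, -2.51131587e-04,
        9.11703974e-03,  3.43231875e-05]), 'eef_pos': array([5.74463444e-01, 9.89038427e-05, 2.30400478e-01]), 'eef_rot': array([-7.01474319e-04,  7.07129503e-01,  7.07083557e-01, -4.65949442e-04]), 'wrist_force': array([-0.49980004,  0.11334258, -0.24850522]), 'torque': array([ 0.00060132, -0.00210985, -0.04573491]), 'opening': 0.993424956144992}
scene {'vfov': 42.996199643943, 'cx': 281.17646722370813, 'cy': 215.10804583713775, 'distortion': [0.035129117340142055, 0.0, 0.0, 0.0, 0.0], 'R': [[0.7119112585103369, 0.7022127778233344, 0.008920463433295769], [0.5228474089955195, -0.5215028838892183, -0.6742887578789226], [-0.46884213431911204, 0.4846977994140938, -0.7384139058348206]], 't': [-0.3959512377936454, -0.24313733147483754,
[... 158 characters left out ...]
.0], 'R': [[-0.8074595821750247, -0.5898938583256556, 0.0058531242431314155], [-0.44014842484069144, 0.5958192850234885, -0.6717653933512482], [0.39278287547192325, -0.5449996472510512, -0.7407408435021232]], 't': [0.4692378336965127, 0.27784279068860823, 0.5558367482793989]}
wrist {'vfov': 61.88684369460037, 'cx': 289.9238637318212, 'cy': 210.54801393648145, 'distortion': [-0.08039082831559857, 0.0, 0.0, 0.0, 0.0], 'R': [[0.9999974485646643, 0.0009851626629336651, -0.0020328105399135474], [0.0015316969572181406, -0.9571384988157776, 0.2896265664422248], [-0.0016603519490972344, -0.2896289411284873, -0.9571375657094432]], 't': [-0.5734556633513568, -0.038168356619131934, 0.3781081549468809]}
```

View pics/scene0.png

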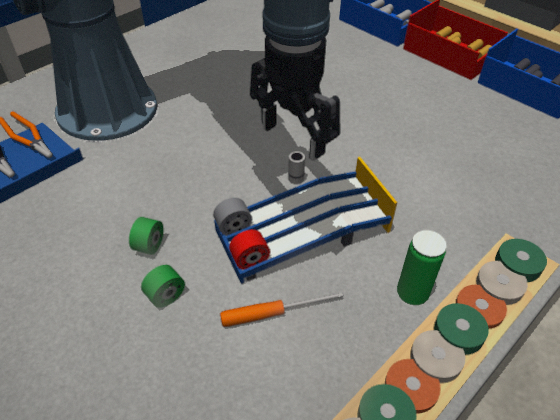

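View pics/side0.png

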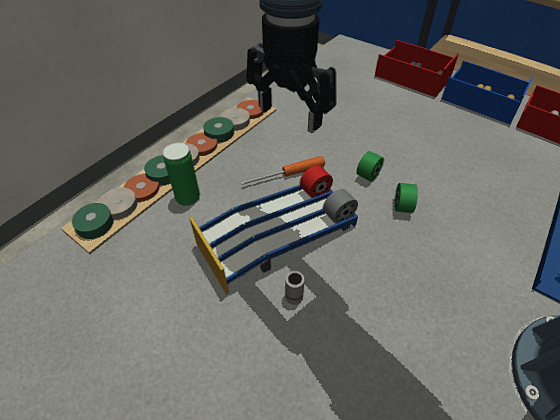

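View pics/wrist0.png

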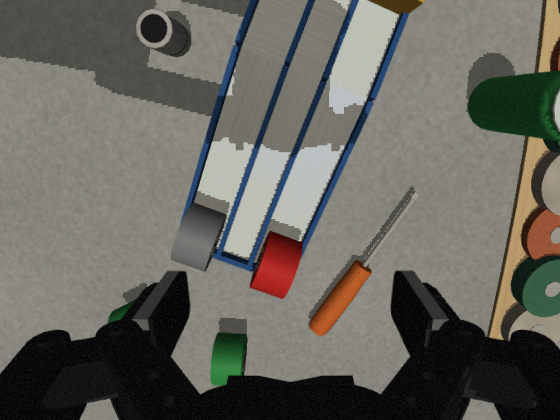

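The red wheel is in the right-hand lane looking uphill: wrist about (277,265), scene (250,250), side (316,181). The ramp climbs towards +y and slightly +x, with the yellow stop at the far end. Next I'll measure these by triangulation.

```bash
cat > h.py <<'E'
import numpy as np, cv2
from bench import telemetry, imaging
def K(c):
    f=210/np.tan(np.radians(c["vfov"]/2)); return np.array([[f,0,c["cx"]],[0,f,c["cy"]],[0,0,1.]])
def ray(c,p):
    u=cv2.undistortPoints(np.array([[p]],float),K(c),np.array(c["distortion"]))[0,0]
    R=np.array(c["R"]);t=np.array(c["t"]); d=R.T@np.array([u[0],u[1],1]); return -R.T@t, d/np.linalg.norm(d)
def plane(c,p,z):
    o,d=ray(c,p); return o+d*(z-o[2])/d[2]
def tri(obs):
    A=np.zeros((3,3));b=np.zeros(3);rs=[ray(c,p) for c,p in obs]
    for o,d in rs:
        P=np.eye(3)-np.outer(d,d);A+=P;b+=P@o
    X=np.linalg.solve(A,b); return X,[round(1000*np.linalg.norm((np.eye(3)-np.outer(d,d))@(X-o)),1) for o,d in rs]
def proj(c,X):
    r,_=cv2.Rodrigues(np.array(c["R"])); return cv2.projectPoints(np.array(X,float).reshape(-1,1,3),r,np.array(c["t"]),K(c),np.array(c["distortion"]))[0][:,0]
def mask(c,col):
    h=cv2.cvtColor(c["pixels"],cv2.COLOR_BGR2HSV);H,S,V=cv2.split(h)
    if col=="red": m=((H<6)|(H>174))&(S>170)&(V>60)
    if col=="yellow": m=(H>18)&(H<30)&(S>170)&(V>60)
    if col=="blue": m=(H>100)&(H<125)&(S>120)&(V>40)
    return m.astype(np.uint8)*255
def blobs(m,amin=60):
    n,l,s,ce=cv2.connectedComponentsWithStats(m); return [(s[i].tolist(),ce[i].round(1).tolist()) for i in range(1,n) if s[i,4]>amin]
E
python3 - <<'E'
from h import *
C={n:imaging.camera(n) for n in ["scene","side","wrist"]}
for n,c in C.items():
    for k in ["red","yellow"]:
        print(n,k,blobs(mask(c,k)))
def crop(n,x,y,w,h,s,o): cv2.imwrite(o,cv2.resize(C[n]["pixels"][y:y+h,x:x+w],None,fx=s,fy=s,interpolation=cv2.INTER_CUBIC))
crop("scene",200,150,200,140,4,"pics/sc1.png"); crop("side",180,150,190,150,4,"pics/si1.png"); crop("wrist",160,0,270,310,1.9,"pics/wr1.png")
E
```

```text
scene red [([404, 0, 104, 79, 4102], [448.9, 38.5]), ([230, 229, 39, 40, 879], [247.4, 246.4])]
scene yellow [([437, 26, 14, 11, 84], [444.5, 31.1]), ([448, 32, 13, 11, 89], [455.2, 36.9]), ([468, 39, 14, 11, 89], [475.5, 44.2]), ([356, 157, 41, 62, 894], [375.3, 187.8])]
side red [([375, 40, 84, 57, 2285], [413.5, 67.7]), ([518, 85, 42, 59, 1315], [542.0, 115.2]), ([301, 165, 29, 32, 415], [312.6, 176.8])]
side yellow [([190, 218, 38, 76, 572], [209.6, 256.2])]
wrist red [([250, 233, 52, 65, 2066], [276.8, 265.8])]
wrist yellow [([369, 0, 55, 14, 416], [398.2, 4.5])]
```

View pics/sc1.png

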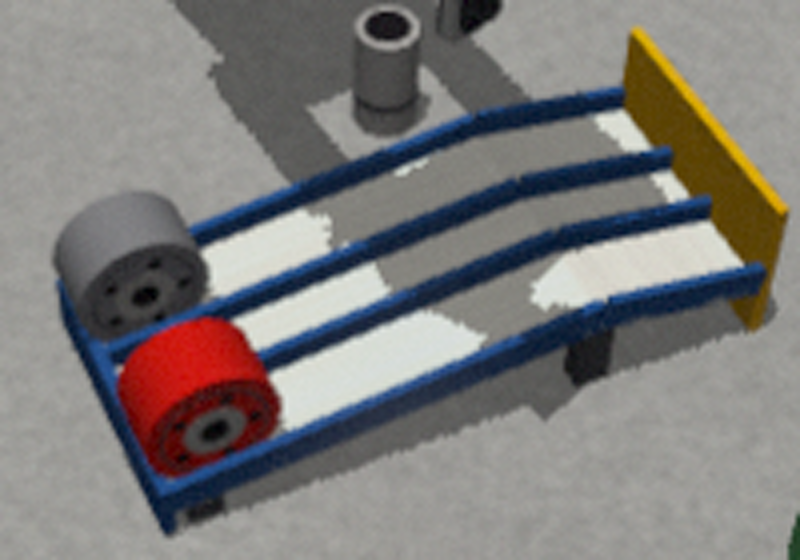

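View pics/si1.png

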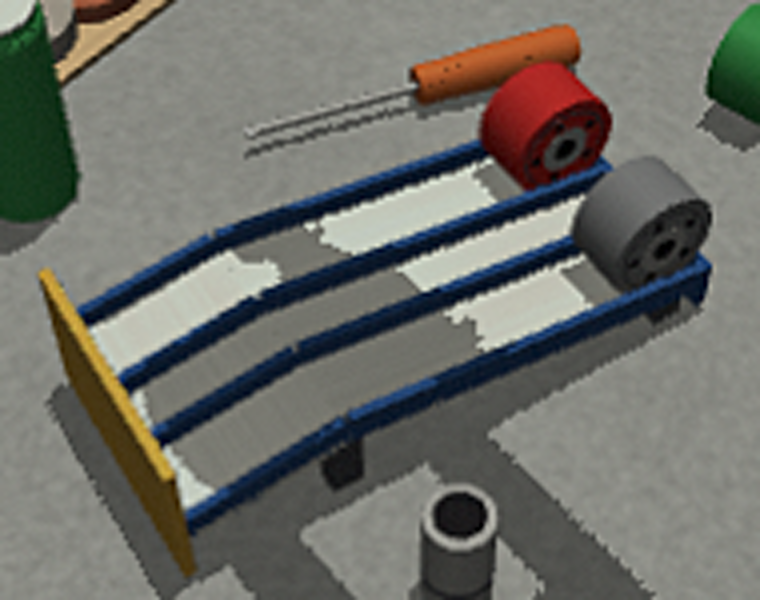

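View pics/wr1.png

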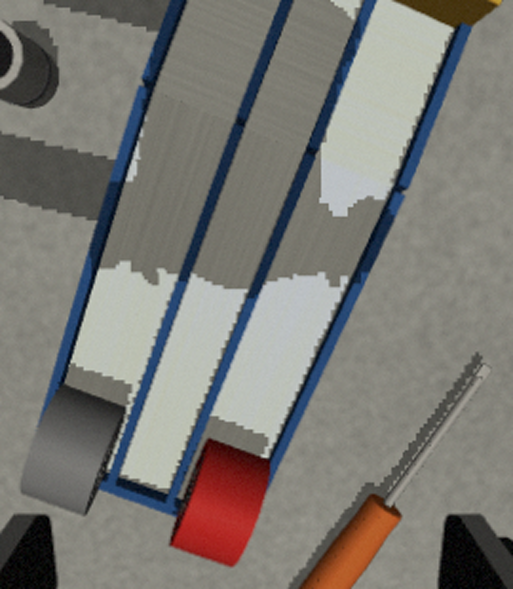

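```bash
python3 - <<'E'
from h import *
C={n:imaging.camera(n) for n in ["scene","side","wrist"]}
sc,si,wr=C["scene"],C["side"],C["wrist"]
P={}
L={"stopL":[(sc,(359,157.5)),(si,(223,269.5))],"stopR":[(sc,(396.5,202.5)),(si,(191.2,217.5))],
"hOL":[(sc,(318.2,179.2)),(si,(266.2,255)),(wr,(235.3,44.7))],"hIL":[(sc,(330,195)),(si,(253.2,237.2)),(wr,(286.3,63.2))],
"hIR":[(sc,(338.7,209.2)),(si,(245.5,223.5)),(wr,(325.8,79))],"hOR":[(sc,(351.2,225.5)),(si,(233.2,209.2)),(wr,(371.6,101))]}
for k,o in L.items():
    X,e=tri(o);P[k]=X;print(k,X.round(4),e)
for n,c,p in [("red scene -y face",sc,(253.2,257.5)),("red side +y face",si,(321.7,187)),("grey scene",sc,(236.7,223.7)),("grey side",si,(345.5,212)),("lipcorner",sc,(241.2,273.7))]:
    print(n,plane(c,p,.032 if n[0]=='l' else .053).round(4))
# fit planar pose
mod={"stopL":(133,65,80),"stopR":(133,-65,80),"hOL":(50,62.5,56.6),"hIL":(50,17.5,56.6),"hIR":(50,-17.5,56.6),"hOR":(50,-62.5,56.6)}
A=np.array([mod[k] for k in L])/1000.;B=np.array([P[k] for k in L])
a=A-A.mean(0);b=B-B.mean(0)
th=np.arctan2((a[:,0]*b[:,1]-a[:,1]*b[:,0]).sum(),(a[:,0]*b[:,0]+a[:,1]*b[:,1]).sum())
R=np.array([[np.cos(th),-np.sin(th),0],[np.sin(th),np.cos(th),0],[0,0,1]])
t=B.mean(0)-R@A.mean(0); print("yaw",th,np.degrees(th),"t",t.round(4)); print(((B-A@R.T-t)*1000).round(1))
for n,q in [("red",(-.128,-.04,.053)),("grey",(-.128,.04,.053)),("lipR",(-.156,-.065,.032)),("redend",(.1,-.04,.067))]:
    X=R@np.array(q)+t;print(n,X.round(4),[proj(c,X).round(1).tolist() for c in C.values()])
E
```

```text
stopL [0.5585 0.2021 0.0757] [np.float64(1.2), np.float64(1.2)]
stopR [0.6783 0.1553 0.0771] [np.float64(1.4), np.float64(1.4)]
hOL [0.5288 0.1246 0.0523] [np.float64(0.3), np.float64(1.1), np.float64(1.4)]
hIL [0.5717 0.1088 0.0527] [np.float64(0.3), np.float64(0.4), np.float64(0.7)]
hIR [0.6049 0.094  0.0522] [np.float64(0.8), np.float64(1.8), np.float64(1.8)]
hOR [0.6461 0.0786 0.0525] [np.float64(0.6), np.float64(0.6), np.float64(1.0)]
red scene -y face [ 0.5778 -0.0872  0.053 ]
red side +y face [ 0.5416 -0.0719  0.053 ]
grey scene [ 0.5047 -0.057   0.053 ]
grey side [ 0.4688 -0.042   0.053 ]
lipcorner [ 0.5759 -0.1131  0.032 ]
yaw 1.1952150512856896 68.48077804918225 t [ 0.5695  0.055  -0.004 ]
[[ 0.6 -0.5 -0.3]
 [-0.5  0.4  1.1]
 [-0.9  0.2 -0.4]
 [ 0.1  0.9  0.1]
 [ 0.7 -1.  -0.4]
 [ 0.  -0.  -0.1]]
red [ 0.5598 -0.0788  0.049 ] [[[249.5, 250.0]], [[315.8, 182.7]], [[275.6, 261.9]]]
grey [ 0.4854 -0.0494  0.049 ] [[[232.6, 217.0]], [[339.8, 207.2]], [[200.2, 234.5]]]
lipR [ 0.5728 -0.114   0.028 ] [[[239.6, 274.3]], [[319.0, 178.1]], [[288.5, 282.9]]]
redend [0.6434 0.1333 0.063 ] [[[370.5, 204.4]], [[214.0, 223.8]], [[374.7, 31.0]]]
```

```bash
cat >> h.py <<'E'
th=1.19522; RR=np.array([[np.cos(th),-np.sin(th),0],[np.sin(th),np.cos(th),0],[0,0,1]]); T=np.array([.5695,.055,-.002])
toR=lambda X:RR.T@(np.array(X)-T)
toW=lambda X:RR@np.array(X)+T
def plan(rp):
    o=telemetry.get_obs(); from scipy.spatial.transform import Rotation as Ro
    R=Ro.from_quat(o["eef_rot"],scalar_first=True).as_matrix(); X=toW(rp)
    des=np.column_stack([RR[:,0],-RR[:,1],[0,0,-1]])
    print("tcp ramp",toR(o["eef_pos"]).round(4),"target",X.round(4),"shift units",(R.T@(X-o["eef_pos"])/.2).round(4),"turn",(Ro.from_matrix(R.T@des).as_rotvec()/np.pi).round(4),"F",o["wrist_force"].round(1),"op",round(o["opening"],2),"t",o["time_s"])
E
python3 - <<'E'
from h import *
for n in ["scene","side"]:
    c=imaging.camera(n);h=cv2.cvtColor(c["pixels"],cv2.COLOR_BGR2HSV)
    m=cv2.inRange(h,(50,100,50),(75,255,255))
    for s,ce in blobs(m,150): X=plane(c,ce,.03);print(n,s,ce,X.round(3),toR(X).round(3))
plan([-.205,-.04,.13])
E
```

```text
scene [129, 217, 34, 32, 643] [142.4, 231.6] [ 0.387 -0.172  0.03 ] [-0.279  0.087  0.032]
scene [499, 239, 48, 36, 1101] [522.4, 256.5] [0.882 0.246 0.03 ] [ 0.292 -0.22   0.032]
scene [398, 241, 48, 64, 1715] [417.9, 276.2] [0.782 0.088 0.03 ] [ 0.109 -0.185  0.032]
scene [142, 265, 43, 36, 818] [161.6, 280.3] [ 0.494 -0.211  0.03 ] [-0.276 -0.027  0.032]
scene [437, 304, 51, 44, 1499] [462.1, 325.6] [0.882 0.059 0.03 ] [ 0.118 -0.289  0.032]
scene [365, 385, 51, 35, 1037] [391.5, 403.5] [ 0.879 -0.114  0.03 ] [-0.044 -0.35   0.032]
side [204, 118, 29, 17, 308] [218.1, 126.0] [ 0.876 -0.122  0.03 ] [-0.052 -0.35   0.032]
side [145, 151, 52, 54, 1216] [175.5, 177.4] [0.823 0.07  0.03 ] [ 0.107 -0.23   0.032]
side [357, 151, 26, 24, 340] [368.4, 162.2] [ 0.51  -0.223  0.03 ] [-0.28  -0.047  0.032]
side [399, 183, 19, 27, 431] [407.8, 195.5] [ 0.394 -0.179  0.03 ] [-0.282  0.077  0.032]
side [73, 203, 37, 29, 583] [90.5, 217.0] [0.877 0.251 0.03 ] [ 0.296 -0.214  0.032]
tcp ramp [-0.0491 -0.0253  0.2333] target [ 0.5315 -0.1504  0.128 ] shift units [-0.7519 -0.2175  0.5165] turn [0.     0.     0.1195] F [ 0.6 -0.1 -0.2] op 1.0 t 0.55
```

```bash
python3 -m pendant '[[[-0.2,0,0,0,0,0.04],[-0.2,0,0,0,0,0.04],[-0.2,0,0,0,0,0.04],[0,0,0,0,0,0],[0,0,0,0,0,0]]]' 1; python3 -c "
from h import *
plan([-.205,-.04,.13])"
```

```text
time_s: 1.18
eef_pos: [0.5598, -0.1207, 0.2315]
eef_rot: [0.0, 0.83, 0.558, 0.0]
wrist_force: [-0.2, -0.7, 0.6]
opening: 0.002
tcp ramp [-0.167  -0.0554  0.2335] target [ 0.5315 -0.1504  0.128 ] shift units [-0.1911 -0.0753  0.5174] turn [ 0.0003 -0.0002 -0.0034] F [-0.2 -0.7  0.6] op 0.0 t 1.175
```

```bash
python3 -m pendant '[[[-0.19,-0.075,0.0,0,0,-0.003],[0,0,0.26,0,0,0],[0,0,0.26,0,0,0],[0,0,0,0,0,0],[0,0,0,0,0,0]]]' ; python3 -c "
from h import *
plan([-.205,-.04,.046])
for n in ['scene','side','wrist']: cv2.imwrite('pics/%s2.png'%n,imaging.camera(n)['pixels'])"
```

```text
time_s: 1.8
eef_pos: [0.5348, -0.1474, 0.1292]
eef_rot: [0.003, 0.824, 0.567, 0.002]
wrist_force: [1.2, -0.4, -0.0]
opening: 0.002
tcp ramp [-0.201  -0.042   0.1312] target [ 0.5315 -0.1504  0.044 ] shift units [-0.0202 -0.0134  0.426 ] turn [ 0.0024 -0.0003  0.0031] F [ 1.2 -0.4 -0. ] op 0.0 t 1.8
```

View pics/scene2.png

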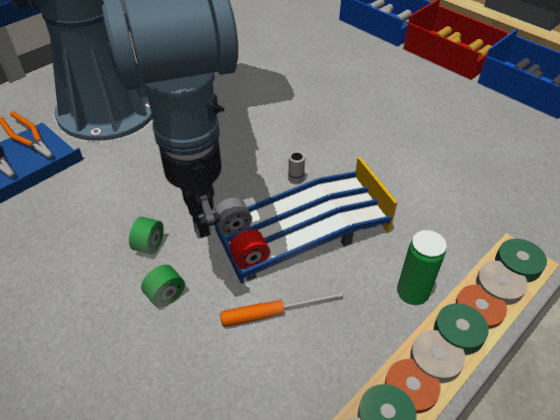

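View pics/wrist2.png

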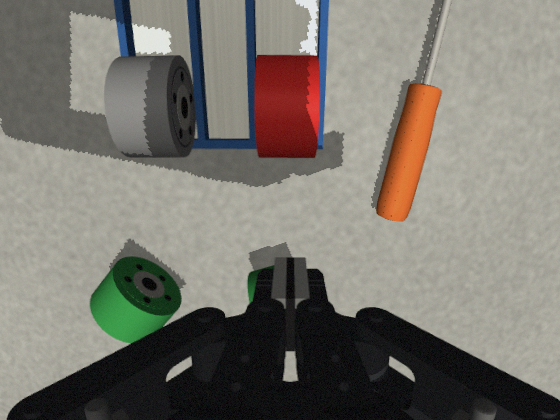

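The wrist view shows the closed fingers (column 290) lined up with the red wheel (column 287). The lanes run straight up the picture, and the green decoys are clear behind. Next I'll descend behind the wheel.

```bash
python3 -m pendant '[[[-0.01,-0.01,0.21,0.002,0,0.003],[-0.01,0,0.2,0,0,0],[0,0,0,0,0,0],[0,0,0,0,0,0]]]' ; python3 -c "
from h import *
plan([-.175,-.04,.047])
for n in ['scene','side','wrist']:
  c=imaging.camera(n); cv2.imwrite('pics/%s3.png'%n,c['pixels']); print(n,proj(c,telemetry.get_obs()['eef_pos']))
  if n!='wrist': x,y=(170,160) if n=='scene' else (270,120); cv2.imwrite('pics/%s3c.png'%n,cv2.resize(c['pixels'][y:y+120,x:x+160],None,fx=5,fy=5))"
```

```text
time_s: 2.45
eef_pos: [0.5384, -0.1537, 0.0544]
eef_rot: [0.007, 0.827, 0.563, 0.004]
wrist_force: [0.2, 0.9, 0.3]
opening: -0.002
tcp ramp [-0.2055 -0.0476  0.0564] target [ 0.5425 -0.1225  0.045 ] shift units [ 0.1527 -0.0389  0.0463] turn [0.0053 0.0003 0.0002] F [0.2 0.9 0.3] op -0.0 t 2.45
scene [[205.78890994 266.4294929 ]]
side [[343.49619657 165.52504067]]
wrist [[290.42187357 275.39526087]]
```

View pics/side3c.png

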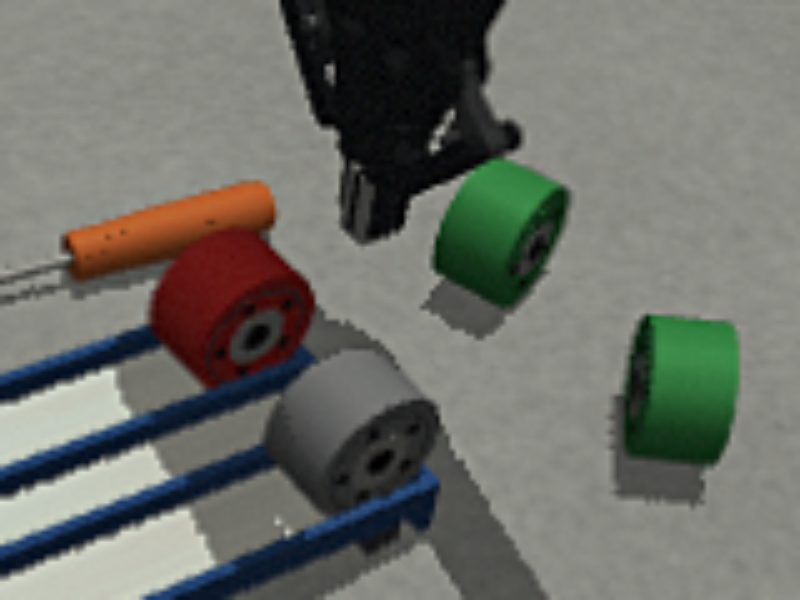

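View pics/scene3c.png

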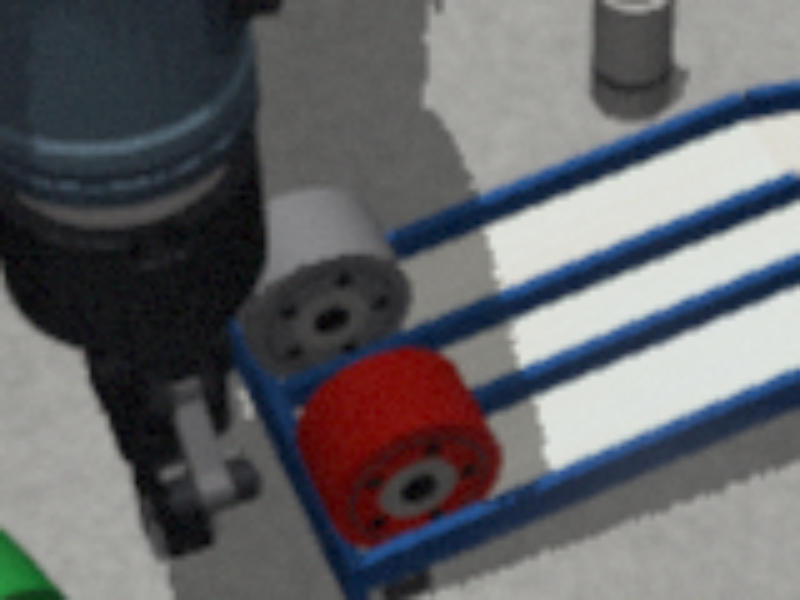

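View pics/wrist3.png

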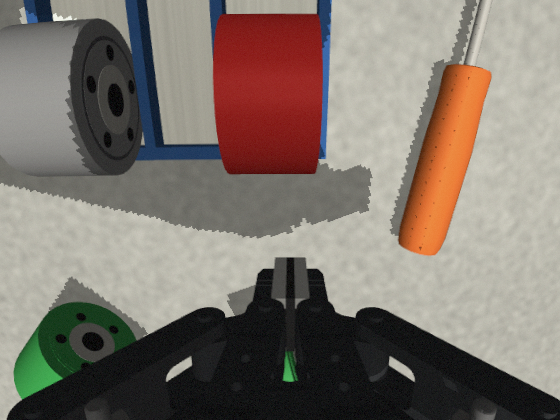

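```bash
python3 - <<'E'
from h import *
from scipy.spatial.transform import Rotation as Ro
o=telemetry.get_obs();R=Ro.from_quat(o["eef_rot"],scalar_first=True).as_matrix()
for n,p in [("side",(372,147)),("scene",(218,255)),("side",(343,168)),("scene",(206,270))]:
    c=imaging.camera(n);a,d=ray(c,p);s=((o["eef_pos"]-a)@R[:,0])/(d@R[:,0]);print(n,((R.T@(a+s*d-o["eef_pos"]))*1000).round(1))
E
```

```text
side [ -0.  -65.2 -97.9]
scene [   0.    92.1 -132.8]
side [-0.   0.3  7.2]
scene [-0.  -2.8 12.7]
```

```bash
sed -i 's/T=np.array(.*$/T=np.array([.5695,.055,0.])/' h.py; python3 -m pendant '[[[0.03,-0.04,0.02,0.005,0,0],[0.03,0,0.02,0,0,0],[0,0,0,0,0,0]]]' ; python3 -c "
from h import *
plan([-.170,-.04,.046])"
```

```text
time_s: 3.18
eef_pos: [0.534, -0.1378, 0.0444]
eef_rot: [-0.001, 0.827, 0.563, -0.001]
wrist_force: [-0.1, 0.8, -0.4]
opening: 0.0
tcp ramp [-0.1924 -0.0377  0.0444] target [ 0.5444 -0.1178  0.046 ] shift units [ 0.1121  0.0117 -0.0082] turn [-0.0007  0.0002  0.0002] F [-0.1  0.8 -0.4] op 0.0 t 3.175
```

```bash
python3 -m pendant '[[[0.04,0.01,-0.008,0,0,0],[0.04,0,-0.003,0,0,0],[0.04,0,-0.005,0,0,0],[0.04,0,-0.005,0,0,0],[0.04,0,-0.005,0,0,0],[0.04,0,-0.005,0,0,0]]]' ; python3 -c "
from h import *
plan([-.128,-.04,.051])
for n in ['wrist','side']: c=imaging.camera(n); print(blobs(mask(c,'red'),200)); cv2.imwrite('pics/%s4.png'%n,c['pixels'])"
```

```text
time_s: 3.92
eef_pos: [0.5551, -0.0914, 0.0512]
eef_rot: [-0.0, 0.827, 0.563, -0.001]
wrist_force: [-0.2, -1.1, 0.9]
opening: -0.003
tcp ramp [-0.1415 -0.0403  0.0512] target [ 0.5598 -0.0788  0.051 ] shift units [ 0.0674 -0.0014  0.0012] turn [-0.0004  0.0004  0.0002] F [-0.2 -1.1  0.9] op -0.0 t 3.925
[([236, 115, 106, 151, 15285], [288.9, 189.4])]
[([375, 40, 84, 57, 2414], [413.8, 67.7]), ([518, 85, 42, 59, 1496], [542.1, 115.0]), ([288, 169, 33, 33, 453], [300.7, 181.4])]
```

View pics/wrist4.png

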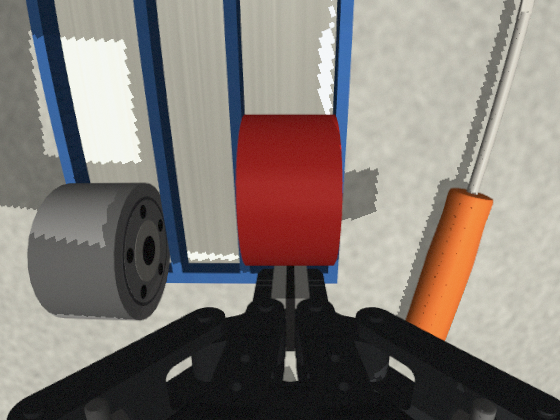

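View pics/side4.png

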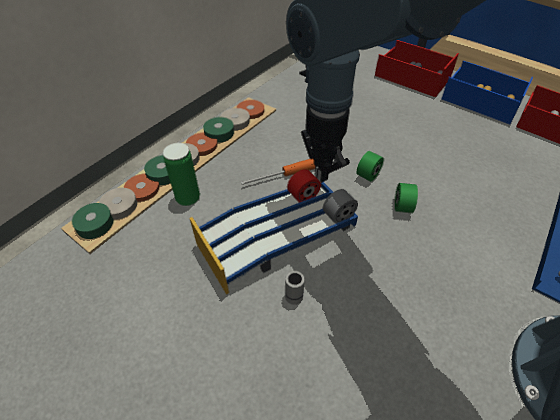

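```bash
python3 -m pendant '[[[0.04,0,-0.0045,0,0,0],[0.04,0,-0.0045,0,0,0],[0.04,0,-0.0045,0,0,0],[0.04,0,-0.0045,0,0,0],[0.04,0,-0.0045,0,0,0],[0.04,0,-0.0045,0,0,0],[0.04,0,-0.0045,0,0,0],[0.04,0,-0.0045,0,0,0]]]' ; python3 -c "
from h import *
plan([-.0,-.04,.067])
for n in ['wrist','side']: c=imaging.camera(n); print(blobs(mask(c,'red'),200)); cv2.imwrite('pics/%s5.png'%n,c['pixels'])"
```

```text
time_s: 5.03
eef_pos: [0.58, -0.0278, 0.0588]
eef_rot: [-0.0, 0.827, 0.563, -0.001]
wrist_force: [-0.8, -1.0, 1.4]
opening: 0.001
tcp ramp [-0.0732 -0.0401  0.0588] target [0.6067 0.0403 0.067 ] shift units [ 0.366  -0.0004 -0.0416] turn [-0.0005  0.0004  0.0002] F [-0.8 -1.   1.4] op 0.0 t 5.025
[([236, 114, 107, 153, 15493], [289.2, 189.8])]
[([375, 44, 84, 53, 2348], [414.1, 68.2]), ([518, 85, 42, 59, 1506], [542.2, 114.9]), ([258, 179, 34, 34, 467], [271.0, 191.1])]
```

View pics/wrist5.png

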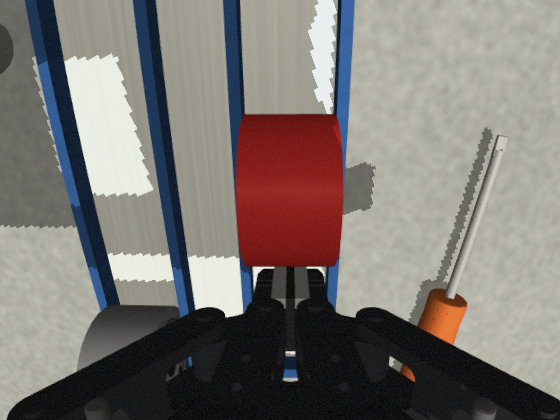

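View pics/side5.png

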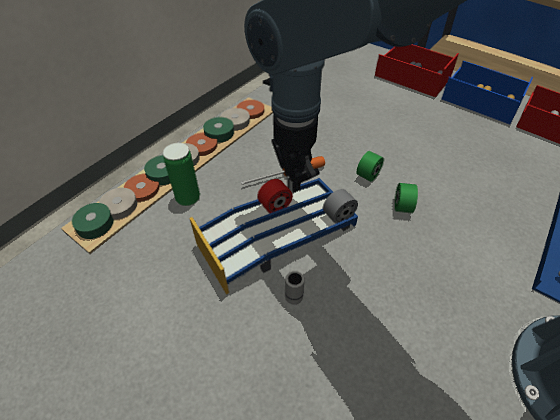

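Wheel tracks straight, contact steady at row 266 in the wrist view, now at about ramp x = -32 mm. I'll continue up.

```bash
python3 -m pendant '[[[0.04,0,-0.005,0,0,0],[0.04,0,-0.005,0,0,0],[0.04,0,-0.005,0,0,0],[0.04,0,-0.005,0,0,0],[0.04,0,-0.005,0,0,0],[0.04,0,-0.005,0,0,0],[0.04,0,-0.005,0,0,0]]]' ; python3 -c "
from h import *
plan([.02,-.04,.069])
for n in ['wrist','side']: c=imaging.camera(n); print(blobs(mask(c,'red'),200)); cv2.imwrite('pics/%s6.png'%n,c['pixels'])"
```

```text
time_s: 6.0
eef_pos: [0.6017, 0.0277, 0.0661]
eef_rot: [-0.0, 0.826, 0.563, -0.001]
wrist_force: [-0.4, -1.0, 0.0]
opening: 0.001
tcp ramp [-0.0135 -0.04    0.0661] target [0.614  0.0589 0.069 ] shift units [ 0.1676  0.0002 -0.0145] turn [-0.0005  0.0003  0.0002] F [-0.4 -1.   0. ] op 0.0 t 6.0
[([236, 115, 107, 152, 15470], [289.4, 189.7])]
[([375, 40, 84, 57, 2423], [413.7, 67.6]), ([518, 85, 42, 59, 1520], [542.2, 114.9]), ([230, 188, 36, 35, 532], [243.7, 200.9])]
```

View pics/wrist6.png

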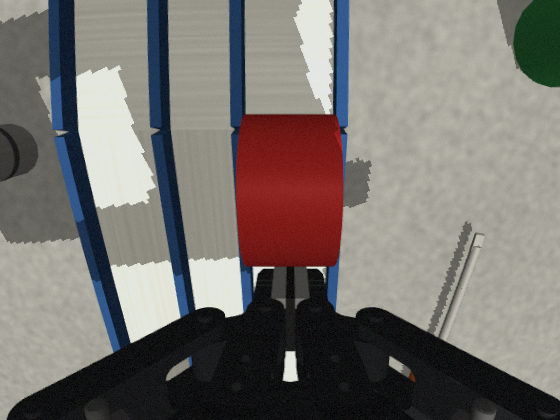

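```bash
python3 -m pendant '[[[0.03,0,-0.004,0,0,0],[0.03,0,-0.003,0,0,0],[0.03,0,-0.003,0,0,0],[0.025,0,-0.002,0,0,0],[0.025,0,-0.001,0,0,0],[0.025,0,0,0,0,0],[0.015,0,0,0,0,0]]]' ; python3 -c "
from h import *
plan([.03,-.04,.069])
for n in ['wrist','side']: c=imaging.camera(n); print(blobs(mask(c,'red'),200)); cv2.imwrite('pics/%s7.png'%n,c['pixels'])"
```

```text
time_s: 6.98
eef_pos: [0.6157, 0.0639, 0.0687]
eef_rot: [-0.001, 0.826, 0.563, -0.001]
wrist_force: [-0.8, 0.8, 0.0]
opening: -0.001
tcp ramp [ 0.0252 -0.0397  0.0687] target [0.6177 0.0682 0.069 ] shift units [ 0.0239  0.0014 -0.0017] turn [-0.0006  0.0001  0.0003] F [-0.8  0.8  0. ] op -0.0 t 6.975
[([236, 20, 109, 159, 16381], [290.2, 98.0])]
[([375, 40, 84, 57, 2432], [413.9, 67.6]), ([518, 85, 42, 59, 1508], [542.3, 114.9]), ([195, 205, 38, 29, 501], [210.4, 216.2])]
```

View pics/wrist7.png

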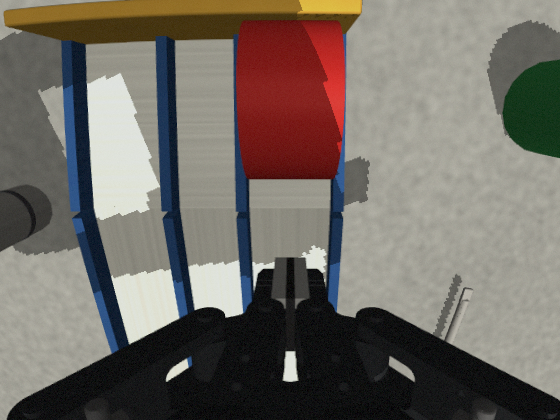

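The wheel has rolled over the hump and reached the yellow stop: it spans rows 20–179 in the wrist view, and the fingers no longer touch it. I'll retreat upward, then check.

```bash
python3 -m pendant '[[[-0.03,0,-0.1,0,0,0],[-0.03,0,-0.25,0,0,0],[-0.02,0,-0.25,0,0,0],[0,0,-0.2,0,0,0],[0,0,0,0,0,0],[0,0,0,0,0,0],[0,0,0,0,0,0],[0,0,0,0,0,0]]]' ; python3 - <<'E'
from h import *
plan([.0,-.04,.2])
C={}
for n in ['scene','wrist','side']:
    c=imaging.camera(n);C[n]=c; b=blobs(mask(c,'red'),200);print(n,b, "pred rest",proj(c,toW([.1,-.04,.063])).round(1).tolist(),"grey pred",proj(c,toW([-.128,.04,.049])).round(1).tolist()); cv2.imwrite('pics/%s8.png'%n,c['pixels'])
E
```

```text
time_s: 8.07
eef_pos: [0.6085, 0.0455, 0.2384]
eef_rot: [-0.0, 0.827, 0.562, -0.001]
wrist_force: [-0.4, -0.7, -0.5]
opening: -0.001
tcp ramp [ 0.0054 -0.0397  0.2384] target [0.6067 0.0403 0.2   ] shift units [-0.0268  0.0015  0.1921] turn [-0.0002  0.0004 -0.0003] F [-0.4 -0.7 -0.5] op -0.0 t 8.075
scene [([404, 0, 104, 79, 4110], [449.0, 38.5]), ([352, 185, 39, 36, 784], [369.7, 200.7])] pred rest [[370.5, 204.4]] grey pred [[232.6, 217.0]]
wrist [([268, 43, 45, 73, 3091], [290.3, 78.3])] pred rest [[291.1, 79.3]] grey pred [[217.1, 304.1]]
side [([376, 40, 83, 56, 1911], [413.2, 67.7]), ([518, 89, 42, 54, 933], [541.6, 115.8]), ([196, 205, 35, 28, 470], [209.8, 215.8])] pred rest [[214.0, 223.8]] grey pred [[339.8, 207.2]]
```

View pics/scene8.png

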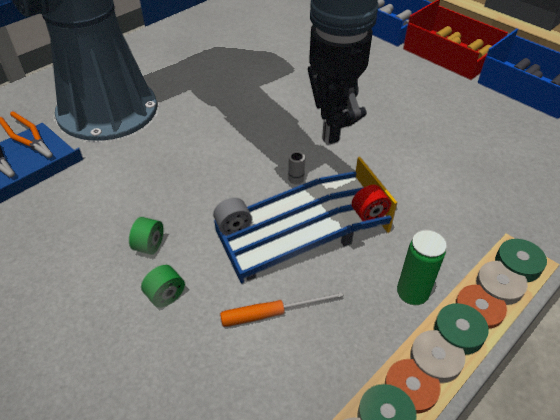

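View pics/side8.png

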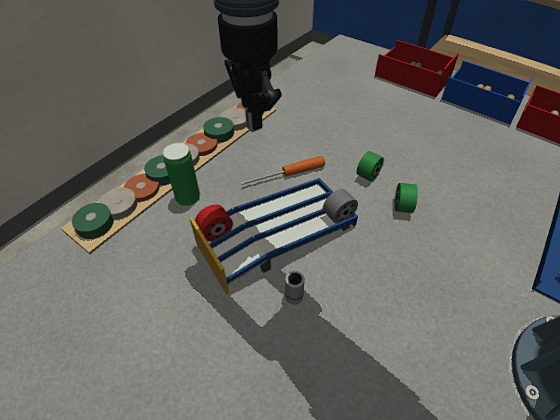

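View pics/wrist8.png

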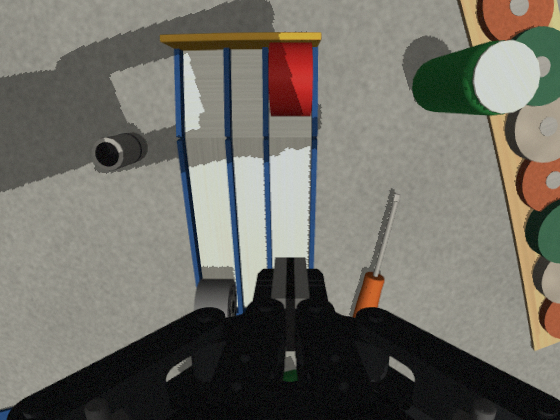

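All three views show the red wheel upright in its lane against the stop. The grey wheel, socket, can and screwdriver are at their starting pixels, and the hand is clear.

```bash
python3 -c "
from bench import ctrl; print(ctrl.hand_in())"
```

```text
the job is handed in; nothing more can be done
None
```

The red wheel is at the top of its own lane, resting upright against the yellow stop, and the job is handed in. I pushed it up slowly with the closed fingertips at about 65 mm/s. It rolled over the hump by itself, and I then raised the hand about 170 mm clear. The last checks were at about 8 s on the robot's clock; no verdict was reported.

**Last checks**
- **Red wheel:** it sits within about 1 pixel of its predicted resting place in the wrist view and 4 pixels in the scene view. It is 9 pixels off in the side view, where I think the stop plate hides part of the wheel.
- **Other objects:** by eye, the grey wheel, socket, can and screwdriver have not moved in the pictures. I did not re-measure them.
- **Contact:** the wrist force stayed around 1 N in every reading I took.

**Disagreement:** camera heights for the ramp came out about 4 mm below the stated ones. I took this as calibration error and used the stated heights for the push.

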